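# Batch cast rings through the gate of a sorting tray

## Robot

A 6-joint arm with a two-finger parallel gripper is mounted at the origin on a cart in front of the work surface, level with it; the furniture and walls round the work are solid. World frame = base frame: x ahead of the robot, y to its left, z up, the work surface at z = 0. Lengths are in m, angles in degrees, forces in N, time in s.
With the tool pointing down it reaches from about 0.35 to 1 m from the base axis. Payload 7.1 kg.
Tool frame: the origin (TCP) lies between the finger pads; the fingertips stand 14 mm ahead of it and the grasp point (between the pads) lies 5 mm behind it; z points along the fingers, y is the direction in which the jaws open and shut (so a half turn about z gives the same grasp; the last joint's range is limited). The gripper opens to 85 mm and grips with 20 to 120 N. Pads are 22 mm wide; open, the fingers measure 114 mm over their backs; the gripper's body (76 mm by 85 mm) begins 54 mm behind the grasp point. The pads swing forward as they close: fully open they stand 13 mm farther back than shut.
Start: joints at [64.916, 24.242, 93.386, -0, 62.372, -1.089], TCP at [0.254, 0.571, 0.245] pointing down, gripper open.
Joint ranges: [-172.04, 172.04], [-51.8, 120.97], [4.93, 147.93], [-75.15, 255.16], [6.16, 154.13], [-145.62, 145.62]. Speed limits (degrees/s): [136.94, 136.94, 172.46, 180, 180, 180].

## Interface

Orientations are given as [roll, pitch, yaw] about the fixed x, y, z axes, in that order (R = Rz(yaw) Ry(pitch) Rx(roll)).
In Python, from station import ctrl, camera gives the robot as it stands.
- The arm moves only by the shell command python3 -m handwheel 'ROWS' [FORCE]. ROWS is JSON, a list of rows, each an object with "linear": the shift along the tool's x, y, z in mm, a list of three; "angular": the turn, a rotation vector about the tool's x, y, z in degrees, a list of three; "jaw": the opening in per cent of the stroke, from 0 (shut) to 100 (fully open). In form: [{"linear": [tx, ty, tz], "angular": [wx, wy, wz], "jaw": jaw}, ...]. A call has 1 to 10 rows; each row shifts and turns the pose as measured when the row begins, along the tool's axes as they then stand; what a row does not reach is not made up. A row lasts 1/8 s, in which the tool goes at most 62.5 mm and 10.7 degrees, less where a joint would pass 70% of its speed; a pose out of reach is approached as far as the arm can. A call with a gripper value outside its range is refused whole. The fingers move at their own pace and stop on an object; FORCE is the grip in N (left out, the last holds). Time passes only in rows, so rows that do not move let the fingers close. It gives the time, the measured TCP pose, the force and the opening at its end, in the units of the state.
- ctrl.sense(): the state, without advancing time (a new reading comes with each control period).
- camera(name): name is "side" or "top"; returns a dict with "color" (480x640x3 uint8, red, green, blue), "intrinsics" (3x3 intrinsics, pixels), "cam_to_world" (4x4, takes a point from camera to world coordinates). Camera axes: x right, y down, z forward; pixel columns grow to the right and rows downward; lengths in m; the calibration is good to about 2 mm. A picture is of the moment at which its call begins. There is no depth.
- ctrl.close_job(): hands the job in, once; it reports no verdict.
The state is a dict: "clock": time; "joint_pos": joint angles; "dq": joint speeds; "joint_torque": joint torques, N m; "tool_pos": TCP position; "ee_rot": TCP orientation; "ft_force": force on the tool from outside, world axes, zero at the start; "ft_torque": the same for the moment, N m; "grip_width": finger opening in m.
Only numpy, scipy, OpenCV 4.12 (cv2) and the standard library are available. Lean on these libraries where they do the work, as an engineer would, in place of code of your own. Each camera call takes 0.05 s, during which the arm holds its last target. There are 200 camera calls.

## Task

Batch up the two yellow cast rings on the wooden sorting tray: with the fingertips push the aluminium slide fully open by its brass knob, then sweep the yellow rings one after the other through the narrow gate so that each drops into the slot behind it, and at last push the slide fully shut over them. Only push, pick nothing up; the white ring stays on the dark deck, and the loupe and the other things keep their places.

Things in the scene. Friction and masses are not known exactly. Their poses are not given: they have to be found in the camera images.
- tray: wooden sorting tray, 205 x 226 mm, fixed on the bench. Origin: centre of its underside, at bench height; x points from the deck through the gate to the slot, y left, z up. Dark deck: top at z = 42 mm, x -95 to 42, y -105 to 105 mm. Wooden rims at its near edge and both sides, 8 mm thick, 8 mm above the deck. Beyond the slot a back rail (x 92 to 102) reaches z = 46 mm
- gate (a point): middle of the gate at deck height (tray x 45, y 0, z 42 mm). The gate is a gap, 34 mm clear, with rounded cheeks, in an aluminium wall that crosses the deck (tray x 42 to 48), 10 mm above the deck. Deck ends and the drop into the slot begins at the wall's near face (tray x 42): a ring falls once its middle is past there; the finger need not enter the gate
- slot (a point): middle of the slot's floor (tray x 67, y 0, z 9 mm). The slot is an open pocket behind the gate: tray x 42 to 92, y -25 to 25 mm, 33 mm below the deck. It is covered while the slide is shut. Keep the arm clear of the rack over the rear of the bench (from world x 0.67 on, z 0.45 to 0.50 m)
- slide (a joint): aluminium slide, a 3 mm plate that covers the slot just below deck height (its top at tray z = 39 mm): 0 = shut over the slot, 0.050 m = fully open; moves along the tray's +y to open, stops at both ends, stays where it is left, needs about 1 N. May start up to 10 mm ajar
- slide_knob (a point): on the axis of the slide's upright brass knob, at its head (tray z = 60 mm). Head 16 mm across from tray z 56 to 67 mm, top at 69; neck 11 mm below it. It moves with the slide along tray y from 0 (shut) to 50 mm (open), at tray x 66 mm. A fingertip level with the head clears the wall (top z 52) and rims (z 50)
- ring_yellow_a: yellow (gold-coloured) flat cast finger ring with a small square head, lying on the deck: about 26 mm over the head, 22 mm across, 6 mm thick, 10 to 20 g. Origin: centre of its underside; z up; x runs along the 26 mm length. Push it as a solid puck: no fingertip enters its hole
- ring_yellow_b: second yellow (gold-coloured) flat cast finger ring with a small square head, lying on the deck: about 26 mm over the head, 22 mm across, 6 mm thick, 10 to 20 g. Origin: centre of its underside; z up; x runs along the 26 mm length. Push it as a solid puck: no fingertip enters its hole
- ring_white: white (silver-coloured) flat cast finger ring with a small square head, lying on the deck: about 26 mm over the head, 22 mm across, 6 mm thick, 10 to 20 g. Origin: centre of its underside; z up; x runs along the 26 mm length. Push it as a solid puck: no fingertip enters its hole. It does not belong to the batch
- loupe: black eye loupe, 34 mm across and 30 mm high, standing loose on the deck's far right corner. Origin: centre of its underside
- tweezers: steel tweezers, 126 mm, lying loose on the bench left of the tray. Origin: underside
- pliers: black-handled flat pliers, 135 mm, lying loose on the bench right of the tray. Origin: underside
- glue_bottle: small white glue bottle with a blue nozzle, 29 mm across, 79 mm high, standing on the bench left of the tray. Origin: underside
- powder_bottle: white powder bottle, 57 x 69 mm, 159 mm high, standing on the bench well to the right. Origin: underside
- bowl: small steel bowl, 67 mm across, 27 mm high, on the bench behind to the left. Origin: underside

How it is judged:
By the outcome, as a careful person would: the job done as asked, in the order asked, and still so for the second after the job is handed in, with the robot touching nothing.
It also fails if it takes over 67 s, if anything falls off the work surface, if the arm or the gripper's body presses on something with over 40 N, if the wrist force passes 120 N, or if a joint passes its speed limit or range.

## Working session

There is one attempt and no reset: what is moved stays moved. The work goes in short steps, Python scripts to look and compute and a shell command to move; the robot and the scene stay as the last step left them, time stands still between calls to the robot, and variables do not carry over. Pictures are saved under pics/ and viewed, about 8 in all and at most 12, crops included, and the job is handed in when it is done.

```bash
ls; mkdir -p pics; python3 - <<'E'
from station import ctrl, camera
import cv2, numpy as np
np.set_printoptions(precision=4,suppress=True)
print(ctrl.sense())
for n in("top","side"):
    c=camera(n); cv2.imwrite(f"pics/{n}0.png",c["color"][:,:,::-1]); print(n,c["intrinsics"],c["cam_to_world"])
E
```

```text
pics
{'clock': 0.0, 'joint_pos': array([64.9166, 24.2865, 93.4324,  0.0005, 62.3718, -1.0891]), 'dq': array([-0.0035,  0.0384, -0.0514, -0.0809,  0.0127,  0.0388]), 'joint_torque': array([  0.0006, -55.7424, -28.1734,   0.    ,   0.0077,   0.    ]), 'tool_pos': array([0.2539, 0.5705, 0.2445]), 'ee_rot': array([-179.9093,   -0.0022,  156.0055]), 'ft_force': array([-0.0298,  0.1434, -0.2056]), 'ft_torque': array([0.0618, 0.0209, 0.0173]), 'grip_width': 0.0857173189300902}
top [[487.8746   0.     321.1295]
 [  0.     487.8746 245.9307]
 [  0.       0.       1.    ]] [[-0.0262 -0.9821  0.1864  0.324 ]
 [-0.9988  0.0333  0.035   0.2098]
 [-0.0406 -0.1853 -0.9819  0.969 ]
 [ 0.      0.      0.      1.    ]]
side [[575.2285   0.     319.8889]
 [  0.     575.2285 243.6255]
 [  0.       0.       1.    ]] [[-0.9996 -0.0019  0.028   0.4638]
 [-0.023   0.6297 -0.7765  1.3073]
 [-0.0161 -0.7769 -0.6295  0.9531]
 [ 0.      0.      0.      1.    ]]
```

View pics/top0.png

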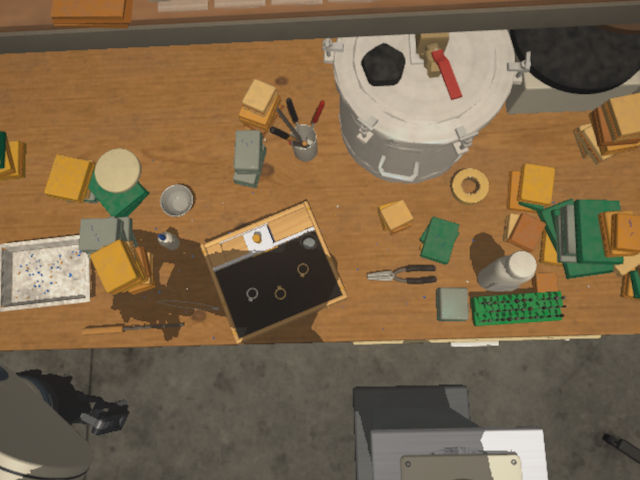

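View pics/side0.png

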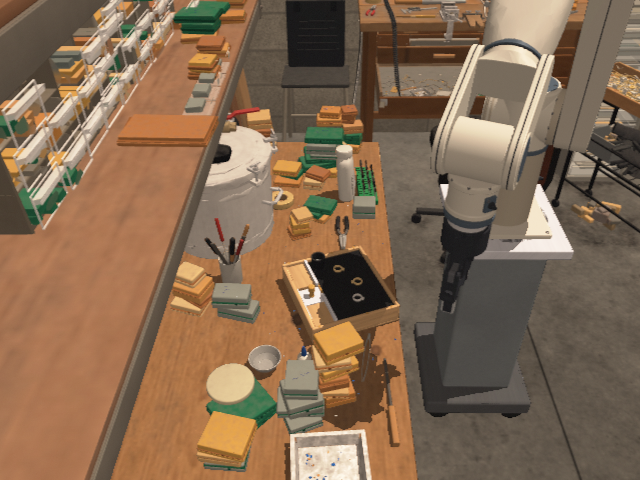

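The top view shows the tray at about (273,270), yellow rings near (303,269) and (280,293), a white ring near (252,294), the knob near (258,238) and the loupe at (309,243). The side view shows the same arrangement. Next I'll enlarge the tray and measure it.

```bash
python3 - <<'E'
import cv2
a=cv2.imread("pics/top0.png")[195:345,195:355]; b=cv2.imread("pics/side0.png")[240:340,275:405]
cv2.imwrite("pics/c0.png",cv2.resize(a,None,fx=4,fy=4,interpolation=cv2.INTER_CUBIC)[:600])
cv2.imwrite("pics/c1.png",cv2.resize(b,None,fx=6,fy=6,interpolation=cv2.INTER_CUBIC))
E
```

```text
(no output)
```

View pics/c0.png

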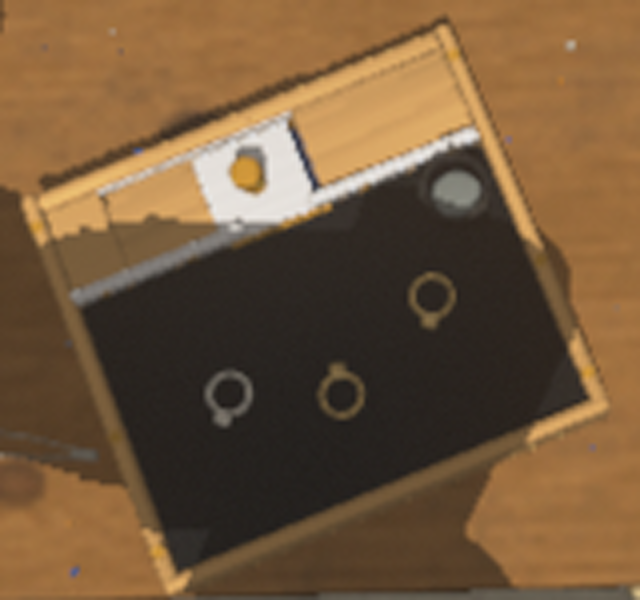

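View pics/c1.png

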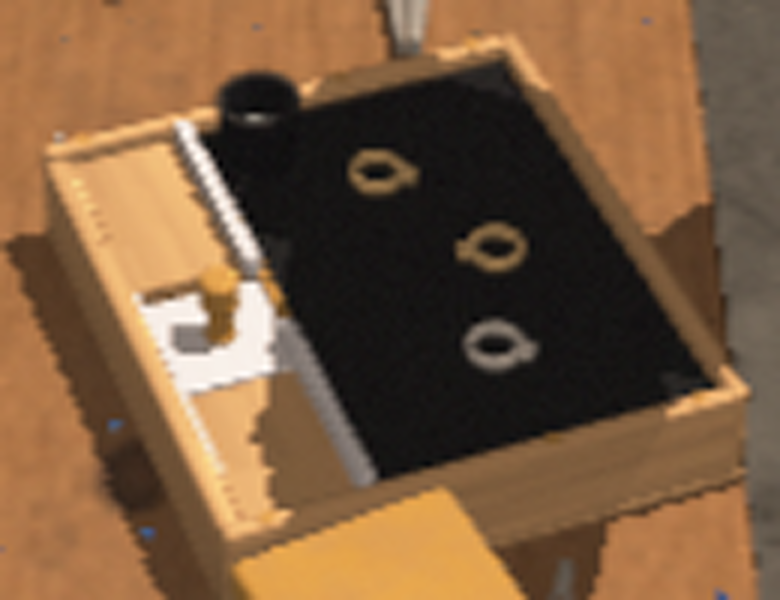

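The top crop shows the deck corners, the knob near crop (248,170), ring A at (431,298), ring B at (342,390), white at (229,395), and a slide that's slightly ajar, with a dark slit on its right. The side crop agrees. Next I fit the tray pose and put everything in tray coordinates.

```bash
cat > h.py <<'E'
import numpy as np, cv2
from scipy.optimize import least_squares
from scipy.spatial.transform import Rotation as R
np.set_printoptions(precision=4,suppress=True)
K={"top":np.array([[487.8746,0,321.1295],[0,487.8746,245.9307],[0,0,1]]),"side":np.array([[575.2285,0,319.8889],[0,575.2285,243.6255],[0,0,1]])}
T={"top":np.array([[-.0262,-.9821,.1864,.324],[-.9988,.0333,.035,.2098],[-.0406,-.1853,-.9819,.969]]),"side":np.array([[-.9996,-.0019,.028,.4638],[-.023,.6297,-.7765,1.3073],[-.0161,-.7769,-.6295,.9531]])}
def cast(n,uv,z):
    d=T[n][:,:3]@np.linalg.solve(K[n],[uv[0],uv[1],1]); o=T[n][:,3]
    return o+d*(z-o[2])/d[2]
def ct(p): return (195+p[0]/4-.375,195+p[1]/4-.375)
def cs(p): return (275+p[0]/6-.4,240+p[1]/6-.4)
def proj(n,P):
    q=K[n]@(T[n][:,:3].T@(np.asarray(P)-T[n][:,3])); return q[:2]/q[2]
try: TX,TY,TH=np.load("tray.npy")
except Exception: pass
def w2t(p): c,s=np.cos(TH),np.sin(TH); d=np.array(p[:2])-[TX,TY]; return np.array([c*d[0]+s*d[1],-s*d[0]+c*d[1]])*1000
def t2w(p): c,s=np.cos(TH),np.sin(TH); x,y=p[0]/1e3,p[1]/1e3; return np.array([TX+c*x-s*y,TY+s*x+c*y])
E
python3 - <<'E'
import h; from h import *
# (tray xyz mm, view, pixel)
obs=[((-103,113,50),"top",ct((172,592))),((-103,-113,50),"top",ct((607,406))),((102,-113,48),"top",ct((446,20))),((102,113,48),"top",ct((27,198))),
((42,105,42),"top",ct((84,306))),((-95,-105,42),"top",ct((588,398))),((42,-105,45),"top",ct((480,148))),
((-103,113,50),"side",cs((747,390))),((102,113,48),"side",cs((228,538))),((102,-113,48),"side",cs((47,150))),((-103,-113,50),"side",cs((508,38)))]
def f(v,full=False):
    c,s=np.cos(v[2]),np.sin(v[2]); r=[]
    for P,n,uv in obs:
        x,y,z=np.array(P)/1e3
        r.append(proj(n,[v[0]+c*x-s*y,v[1]+s*x+c*y,z])-uv)
    return np.ravel(r)
s=least_squares(f,[.35,.3,.4],loss="soft_l1"); print(s.x,np.degrees(s.x[2])); print(f(s.x).reshape(-1,2))
np.save("tray.npy",s.x); h.TX,h.TY,h.TH=s.x
for nm,t,sd,z in [("A",(431,297),(378,172),.045),("Ahead",(430,322),(411,178),.045),("B",(342,393),(495,248),.045),("Bhead",(338,369),(462,248),.045),("W",(229,394),(494,347),.045),("Whead",(223,420),(532,350),.045),("knob",(245,170),(219,278),.066),("loupe",(458,188),(260,95),.072)]:
    print(nm,w2t(cast("top",ct(t),z)),w2t(cast("side",cs(sd),z)))
print("slide edges",w2t(cast("top",ct((305,152)),.039)),w2t(cast("top",ct((207,195)),.039)))
print("gate w",t2w((45,0)),"knob w",t2w((66,0)))
E
```

```text
[0.4568 0.3372 0.3675] 21.054180022315144
[[-1.4691  0.3079]
 [ 1.5368 -0.2103]
 [ 0.6246 -0.2117]
 [-1.9818 -0.4745]
 [-1.049  -0.4401]
 [ 0.6868 -0.115 ]
 [ 0.0945 -2.8295]
 [ 2.17    0.0437]
 [ 0.6596  0.4565]
 [-0.182  -0.658 ]
 [ 1.8762 -1.8346]]
A [-21.4592 -53.2434] [-17.6556 -54.3707]
Ahead [-32.4284 -48.2617] [-28.5713 -46.3973]
B [-47.5984   3.1666] [-43.9507   2.9866]
Bhead [-36.2361   0.7125] [-32.0376  -1.5232]
W [-27.1232  53.1813] [-22.6444  53.1631]
Whead [-37.5419  60.2625] [-35.3004  59.6463]
knob [66.0662  5.06  ] [68.1669  2.5079]
loupe [ 17.0694 -84.9286] [ 20.4973 -85.3246]
slide edges [ 69.9425 -23.133 ] [68.7866 29.0481]
gate w [0.4988 0.3534] knob w [0.5184 0.3609]
```

```bash
cat > go.py <<'E'
import sys
from h import *
from station import ctrl
def state():
    s=ctrl.sense(); p=s["tool_pos"]; print("t %.2f tray"%s["clock"],w2t(p),"z %.1f"%(p[2]*1e3),"rpy",s["ee_rot"],"F",s["ft_force"],"w %.4f"%s["grip_width"]); return s
if __name__=="__main__":
    s=state(); M=R.from_euler("xyz",s["ee_rot"],degrees=True).as_matrix()
    print("aligned err(rotvec tool)",R.from_matrix(M.T@R.from_euler("xyz",[180,0,np.degrees(TH)+180],degrees=True).as_matrix()).as_rotvec(degrees=True))
    for a in sys.argv[1:]:
        t=[float(v) for v in a.split(",")]; w=np.r_[t2w(t[:2]),t[2]/1e3]
        print(a,"tool delta",M.T@(w-s["tool_pos"])*1e3)
E
python3 -m handwheel '[{"linear":[0,0,0],"angular":[0,0,-9],"jaw":0},{"linear":[0,0,0],"angular":[0,0,-9],"jaw":0},{"linear":[0,0,0],"angular":[0,0,-9],"jaw":0},{"linear":[0,0,0],"angular":[0,0,-9],"jaw":0},{"linear":[0,0,0],"angular":[0,0,-9],"jaw":0}]' 40; python3 go.py 66,-32,200
```

```text
clock: 0.72
tool_pos: [0.2532, 0.5691, 0.2421]
ee_rot: [-179.8, -0.3, -157.6]
ft_force: [0.3, -0.0, -0.8]
grip_width: 0.0003
t 0.72 tray [-106.7061  289.5148] z 242.1 rpy [-179.7558   -0.2673 -157.581 ] F [ 0.288  -0.0379 -0.83  ] w 0.0003
aligned err(rotvec tool) [-0.2474 -0.2644  1.3653]
66,-32,200 tool delta [-165.1942 -325.3578   42.7503]
```

```bash
python3 -m handwheel '[{"linear":[-20,-40,5],"angular":[0,0,1.4],"jaw":0},{"linear":[-20,-40,5],"angular":[0,0,0],"jaw":0},{"linear":[-20,-40,5],"angular":[0,0,0],"jaw":0},{"linear":[-20,-40,5],"angular":[0,0,0],"jaw":0},{"linear":[-20,-40,5],"angular":[0,0,0],"jaw":0},{"linear":[-20,-40,5],"angular":[0,0,0],"jaw":0},{"linear":[-20,-40,5],"angular":[0,0,0],"jaw":0}]'; python3 go.py 66,-32,130 66,-32,72
```

```text
clock: 1.6
tool_pos: [0.4891, 0.3545, 0.2045]
ee_rot: [-179.7, -0.4, -158.6]
ft_force: [0.2, 0.2, -0.3]
grip_width: 0.0
t 1.60 tray [36.353   4.5269] z 204.5 rpy [-179.7148   -0.423  -158.5502] F [ 0.1794  0.2146 -0.294 ] w 0.0000
aligned err(rotvec tool) [-0.2867 -0.422   0.3967]
66,-32,130 tool delta [-29.943  -36.3607  74.4189]
66,-32,72 tool delta [-30.3712 -36.0721 132.4166]
```

```bash
python3 -m handwheel '[{"linear":[-15,-18,37],"angular":[0,0,0],"jaw":0},{"linear":[-15,-18,37],"angular":[-0.3,-0.4,0],"jaw":0},{"linear":[0,0,0],"angular":[0,0,0],"jaw":0}]'; python3 go.py 66,-32,72; python3 - <<'E'
from station import camera
import cv2,numpy as np
a=camera("top")["color"][195:345,195:355,::-1]; b=camera("side")["color"][200:340,275:405,::-1]
a=cv2.resize(a,None,fx=3,fy=3,interpolation=cv2.INTER_CUBIC); b=cv2.resize(b,(418,450),interpolation=cv2.INTER_CUBIC)[:, :300]
cv2.imwrite("pics/p1.png",np.hstack([a,b]))
E
```

```text
clock: 1.98
tool_pos: [0.5331, 0.3279, 0.128]
ee_rot: [180.0, -0.0, -158.8]
ft_force: [-0.2, 0.1, 0.7]
grip_width: 0.0001
t 1.98 tray [ 67.8319 -36.1428] z 128.0 rpy [ 179.9847   -0.0238 -158.8182] F [-0.172   0.1181  0.7258] w 0.0001
aligned err(rotvec tool) [ 0.0152 -0.0238  0.1276]
66,-32,72 tool delta [ 1.7994  4.132  56.0467]
```

View pics/p1.png

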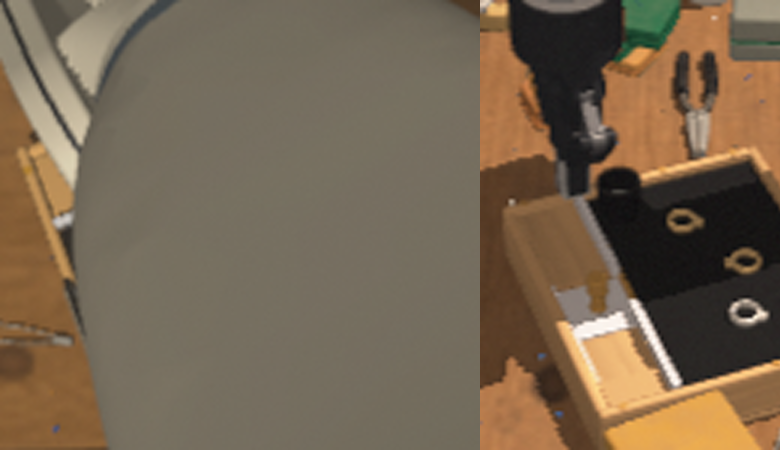

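The top camera is blocked by the arm. The side view shows the fingertips above the tray, right of the knob. I'm descending level with the head and pushing.

```bash
python3 -m handwheel '[{"linear":[1,1,28],"angular":[0,0,0],"jaw":0},{"linear":[1,1,28],"angular":[0,0,0],"jaw":0},{"linear":[0,0,1],"angular":[0,0,0],"jaw":0},{"linear":[0,10,0],"angular":[0,0,0],"jaw":0},{"linear":[0,6,0],"angular":[0,0,0],"jaw":0},{"linear":[0,6,0],"angular":[0,0,0],"jaw":0}]'; python3 go.py 66,27,72
```

```text
clock: 2.82
tool_pos: [0.5247, 0.3594, 0.0835]
ee_rot: [179.8, 1.0, -158.5]
ft_force: [0.7, 0.5, 0.4]
grip_width: 0.0
t 2.83 tray [71.3052 -3.6492] z 83.5 rpy [ 179.7551    1.0236 -158.4909] F [0.6522 0.465  0.372 ] w 0.0000
aligned err(rotvec tool) [0.249  1.0226 0.4571]
66,27,72 tool delta [ 5.2666 30.6412 11.5524]
```

```bash
python3 - <<'E'
from station import camera
import cv2,numpy as np
b=camera("side")["color"][220:330,270:370,::-1]
cv2.imwrite("pics/p2.png",cv2.resize(b,None,fx=5,fy=5,interpolation=cv2.INTER_CUBIC))
E
```

```text
(no output)
```

View pics/p2.png

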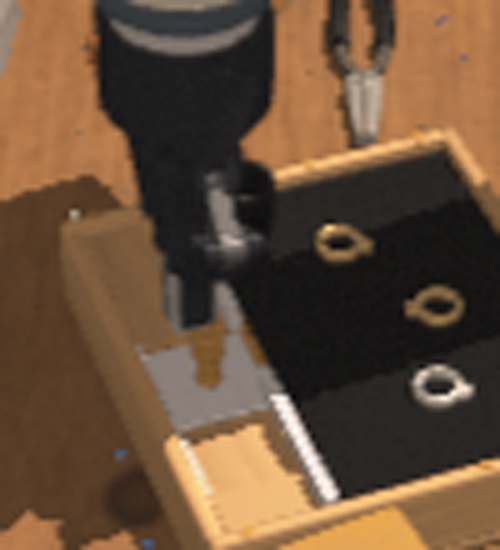

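The view shows the tip (crop (190,325)) still right at or behind the knob (crop (208,345)) and too high. The descent fell short, so I'm backing off and going lower.

```bash
python3 -m handwheel '[{"linear":[3,-15,0],"angular":[0,1,0],"jaw":0},{"linear":[2,-13,0],"angular":[0,0,0.4],"jaw":0},{"linear":[0,0,7],"angular":[0,0,0],"jaw":0},{"linear":[0,0,6],"angular":[0,0,0],"jaw":0},{"linear":[0,0,0],"angular":[0,0,0],"jaw":0}]'; python3 go.py 66,-32,72; python3 - <<'E'
from h import *
for p in [(308,285),(305,285),(312,285)]: print(w2t(cast("side",p,.0695)))
print(w2t(cast("side",(311.5,288),.064)),w2t(cast("side",(311.5,295.8),.039)))
E
```

```text
clock: 3.5
tool_pos: [0.5307, 0.3292, 0.0694]
ee_rot: [179.7, -0.1, -159.0]
ft_force: [-0.2, -0.2, -0.1]
grip_width: 0.0001
t 3.50 tray [ 66.0811 -34.0936] z 69.4 rpy [ 179.7481   -0.0638 -158.9825] F [-0.2197 -0.222  -0.0692] w 0.0001
aligned err(rotvec tool) [ 0.2519 -0.0637 -0.0368]
66,-32,72 tool delta [ 0.0853  2.1048 -2.5645]
[74.8089  0.718 ]
[81.1062 -1.6641]
[66.4149  3.8933]
[68.8852  7.177 ] [69.2446  6.2784]
```

```bash
python3 -m handwheel '[{"linear":[0,5,-2],"angular":[0,0,0],"jaw":0},{"linear":[0,6,0],"angular":[0,0,0],"jaw":0},{"linear":[0,6,0],"angular":[0,0,0],"jaw":0},{"linear":[0,6,0],"angular":[0,0,0],"jaw":0},{"linear":[0,6,0],"angular":[0,0,0],"jaw":0},{"linear":[0,6,0],"angular":[0,0,0],"jaw":0},{"linear":[0,0,0],"angular":[0,0,0],"jaw":0}]'; python3 go.py 66,27,72
```

```text
clock: 4.38
tool_pos: [0.517, 0.3651, 0.0718]
ee_rot: [179.8, -0.0, -158.9]
ft_force: [0.8, -0.2, -0.4]
grip_width: -0.0
t 4.38 tray [66.1749  4.4351] z 71.8 rpy [ 179.7555   -0.0432 -158.8858] F [ 0.7851 -0.1594 -0.3648] w -0.0000
aligned err(rotvec tool) [ 0.2445 -0.0434  0.06  ]
66,27,72 tool delta [ 0.1514 22.5658 -0.1041]
```

```bash
python3 -m handwheel '[{"linear":[0,6,0],"angular":[0,0,0],"jaw":0},{"linear":[0,6,0],"angular":[0,0,0],"jaw":0},{"linear":[0,5,0],"angular":[0,0,0],"jaw":0},{"linear":[0,3,0],"angular":[0,0,0],"jaw":0},{"linear":[0,0,0],"angular":[0,0,0],"jaw":0}]'; python3 go.py 66,27,72;python3 - <<'E'
from station import camera
import cv2,numpy as np
b=camera("side")["color"][220:330,270:370,::-1]
cv2.imwrite("pics/p3.png",cv2.resize(b,None,fx=5,fy=5,interpolation=cv2.INTER_CUBIC))
E
```

```text
clock: 5.0
tool_pos: [0.5094, 0.3849, 0.0719]
ee_rot: [179.8, -0.0, -158.9]
ft_force: [-0.2, -0.5, 0.0]
grip_width: 0.0003
t 5.00 tray [66.1977 25.6317] z 71.9 rpy [ 179.7627   -0.0431 -158.8973] F [-0.2112 -0.4935  0.0346] w 0.0003
aligned err(rotvec tool) [ 0.2373 -0.0432  0.0484]
66,27,72 tool delta [ 0.1966  1.369  -0.1289]
```

View pics/p3.png

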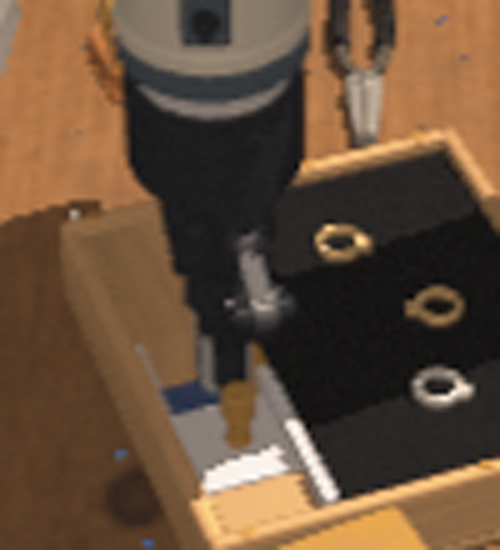

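The slide is moving: the knob head is now at crop (238,395) and the dark slot shows. I'm pushing on to the stop in small rows.

```bash
python3 -m handwheel '[{"linear":[0,4,0],"angular":[0,0,0],"jaw":0},{"linear":[0,4,0],"angular":[0,0,0],"jaw":0},{"linear":[0,3,0],"angular":[0,0,0],"jaw":0}]'; python3 go.py;  python3 -c "
from h import *
print(w2t(cast('side',(317.6,299),.064)))"
```

```text
clock: 5.42
tool_pos: [0.5072, 0.3904, 0.0718]
ee_rot: [-179.8, -0.1, -158.8]
ft_force: [9.4, -18.2, 4.1]
grip_width: -0.0003
t 5.42 tray [66.1463 31.493 ] z 71.8 rpy [-179.7721   -0.1283 -158.7948] F [  9.403  -18.1643   4.1441] w -0.0003
aligned err(rotvec tool) [-0.228  -0.128   0.1512]
[67.8092 45.0135]
```

The force rose to 20 N at y 31.5, so the slide is at its stop. I'm lifting and going behind ring B.

```bash
python3 -m handwheel '[{"linear":[0,-4,0],"angular":[0,0,0],"jaw":0},{"linear":[0,0,-25],"angular":[0,0,0],"jaw":0},{"linear":[20,-2,-20],"angular":[0,0,0],"jaw":0},{"linear":[40,-8,0],"angular":[0,0,0],"jaw":14},{"linear":[40,-8,0],"angular":[0,0,0],"jaw":14},{"linear":[30,-6,0],"angular":[0,0,0],"jaw":14},{"linear":[0,0,0],"angular":[0,0,0],"jaw":14},{"linear":[0,0,0],"angular":[0,0,0],"jaw":14}]'; python3 go.py -74,3,60 ;python3 - <<'E'
from station import camera
import cv2,numpy as np
b=camera("side")["color"][220:330,270:405,::-1]
cv2.imwrite("pics/p4.png",cv2.resize(b,None,fx=5,fy=5,interpolation=cv2.INTER_CUBIC))
E
```

```text
clock: 6.42
tool_pos: [0.3939, 0.3177, 0.1193]
ee_rot: [-180.0, 0.1, -158.9]
ft_force: [-0.0, 0.1, -0.3]
grip_width: 0.0121
t 6.42 tray [-65.768    4.4168] z 119.3 rpy [-179.9687    0.0667 -158.9139] F [-0.023   0.1019 -0.282 ] w 0.0121
aligned err(rotvec tool) [-0.0313  0.0667  0.0319]
-74,3,60 tool delta [ 8.3018 -1.3798 59.2979]
```

View pics/p4.png

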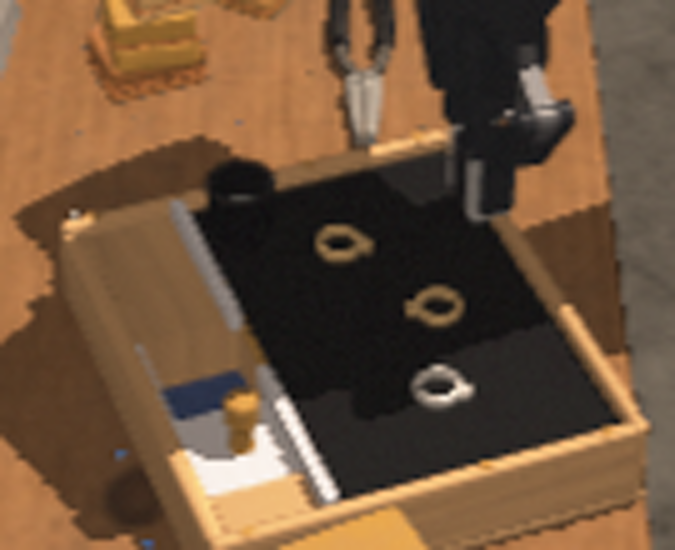

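The slide is open with the dark slot visible; ring B is at crop (440,306), and the fingers are above and behind it. I'll check the tip against the arm reading, then descend.

```bash
python3 -m handwheel '[{"linear":[8,-1,25],"angular":[0,0,0],"jaw":14},{"linear":[0,0,20],"angular":[0,0,0],"jaw":14},{"linear":[0,0,0],"angular":[0,0,0],"jaw":14}]'; python3 go.py -74,3,60; python3 -c "
from h import *
print(w2t(cast('side',(366,263.4),.105)), w2t(cast('side',(358,281.2),.045)), w2t(cast('side',(318,300),.064)))"
```

```text
clock: 6.85
tool_pos: [0.39, 0.3164, 0.0737]
ee_rot: [180.0, 0.3, -158.9]
ft_force: [-0.0, -1.2, 1.0]
grip_width: 0.0119
t 6.85 tray [-69.8589   4.5239] z 73.7 rpy [ 179.95      0.2956 -158.9433] F [-0.0391 -1.1803  1.0137] w 0.0119
aligned err(rotvec tool) [0.05   0.2956 0.0027]
-74,3,60 tool delta [ 4.2117 -1.5356 13.6519]
[-58.4762  16.098 ] [-45.549    4.5632] [68.0305 48.2538]
```

```bash
python3 -m handwheel '[{"linear":[4,0,7],"angular":[0,0.3,0],"jaw":14},{"linear":[0,0,6],"angular":[0,0,0],"jaw":14},{"linear":[0,0,0],"angular":[0,0,0],"jaw":14}]'; python3 go.py -74,4.5,58 25,2,58
```

```text
clock: 7.22
tool_pos: [0.3876, 0.316, 0.061]
ee_rot: [179.9, 0.1, -159.0]
ft_force: [-0.9, -0.1, -0.2]
grip_width: 0.0117
t 7.22 tray [-72.2771   5.0505] z 61.0 rpy [ 179.9054    0.1066 -158.9543] F [-0.9435 -0.0725 -0.2369] w 0.0117
aligned err(rotvec tool) [ 0.0946  0.1066 -0.0084]
-74,4.5,58 tool delta [ 1.7283 -0.5557  2.9707]
25,2,58 tool delta [-97.2719  -3.0414   3.1508]
```

```bash
python3 -m handwheel '[{"linear":[0,0,2.5],"angular":[0,0,0],"jaw":14},{"linear":[-5,0,0],"angular":[0,0,0],"jaw":14},{"linear":[-7,0,0],"angular":[0,0,0],"jaw":14},{"linear":[-7,0,0],"angular":[0,0,0],"jaw":14},{"linear":[-7,0,0],"angular":[0,0,0],"jaw":14},{"linear":[-7,0,0],"angular":[0,0,0],"jaw":14},{"linear":[-7,0,0],"angular":[0,0,0],"jaw":14},{"linear":[-7,-1,0],"angular":[0,0,0],"jaw":14},{"linear":[-5,-1,0],"angular":[0,0,0],"jaw":14},{"linear":[0,0,0],"angular":[0,0,0],"jaw":14}]'; python3 go.py 28,2,58; python3 - <<'E'
from station import camera
import cv2,numpy as np
b=camera("side")["color"][220:330,270:405,::-1]
cv2.imwrite("pics/p5.png",cv2.resize(b,None,fx=5,fy=5,interpolation=cv2.INTER_CUBIC))
E
```

```text
clock: 8.48
tool_pos: [0.4415, 0.3346, 0.0593]
ee_rot: [179.9, 0.2, -159.0]
ft_force: [-0.9, 0.4, -0.6]
grip_width: 0.0122
t 8.47 tray [-15.2613   3.0336] z 59.3 rpy [ 179.8717    0.2275 -158.9687] F [-0.9232  0.4265 -0.5799] w 0.0122
aligned err(rotvec tool) [ 0.1283  0.2275 -0.0226]
28,2,58 tool delta [-43.2561  -1.0197   1.5091]
```

View pics/p5.png

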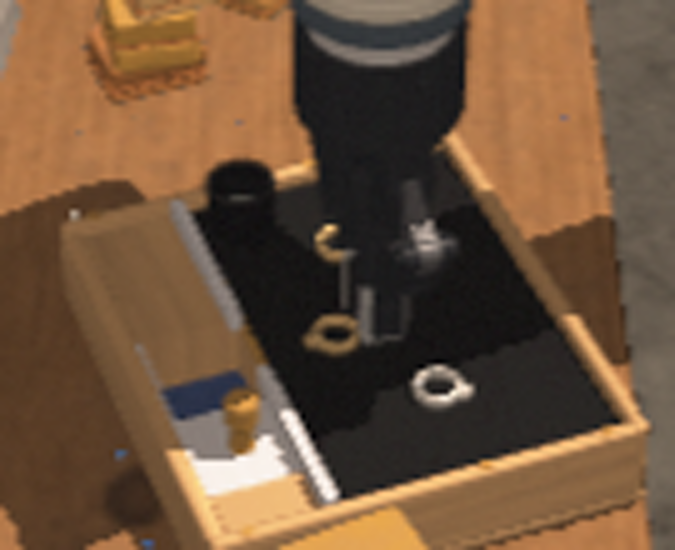

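Ring B is in front of the fingers at crop (332,335), heading to the gate. I'm adding a numeric ring finder to save pictures.

```bash
cat > rings.py <<'E'
from h import *
from station import camera
import sys
im=camera("side")["color"]; hsv=cv2.cvtColor(im,cv2.COLOR_RGB2HSV)
poly=np.array([proj("side",np.r_[t2w(p),.042]) for p in [(-90,-100),(38,-100),(38,100),(-90,100)]])
slot=np.array([proj("side",np.r_[t2w(p),.03]) for p in [(44,-22),(90,-22),(90,22),(44,22)]])
for nm,pl in (("deck",poly),("slot",slot)):
    m=np.zeros(im.shape[:2],np.uint8); cv2.fillPoly(m,[pl.astype(np.int32)],255)
    y=m&cv2.inRange(hsv,(12,90,60),(32,255,255))
    n,l,st,ce=cv2.connectedComponentsWithStats(y)
    for i in range(1,n):
        if st[i,4]>6:
            x0,y0,w,hh=st[i,:4]; print(nm,"px",ce[i],"area",st[i,4],"box",w,hh,"centroid tray",w2t(cast("side",ce[i],.045 if nm=="deck" else .012))+[-2,1.7])
E
python3 rings.py
```

```text
deck px [335.1562 268.375 ] area 32 box 6 8 centroid tray [-14.0806 -54.3702]
deck px [336.2459 286.5082] area 61 box 11 8 centroid tray [5.9921 5.1402]
slot px [311.8182 293.5818] area 165 box 23 16 centroid tray [ 55.6706 -25.2717]
```

```bash
python3 -m handwheel '[{"linear":[-6,-1,0.5],"angular":[0,0,0],"jaw":14},{"linear":[-6,-1,0],"angular":[0,0,0],"jaw":14},{"linear":[-6,-1,0],"angular":[0,0,0],"jaw":14},{"linear":[-5,0,0],"angular":[0,0,0],"jaw":14},{"linear":[0,0,0],"angular":[0,0,0],"jaw":14}]'; python3 go.py 28,2,58; python3 rings.py
```

```text
clock: 9.2
tool_pos: [0.465, 0.3402, 0.0589]
ee_rot: [179.9, 0.2, -159.0]
ft_force: [-0.2, -0.1, -0.4]
grip_width: 0.0119
t 9.20 tray [ 8.6982 -0.1461] z 58.9 rpy [ 179.8795    0.1952 -158.953 ] F [-0.2196 -0.0731 -0.438 ] w 0.0119
aligned err(rotvec tool) [ 0.1205  0.1952 -0.007 ]
28,2,58 tool delta [-19.2985   2.1466   0.928 ]
deck px [326.6078 287.9804] area 51 box 10 9 centroid tray [28.3787  1.9146]
slot px [311.8182 293.5818] area 165 box 23 16 centroid tray [ 55.6706 -25.2717]
```

```bash
python3 -m handwheel '[{"linear":[-6,-0.5,0],"angular":[0,0,0],"jaw":14},{"linear":[-6,0,0],"angular":[0,0,0],"jaw":14},{"linear":[-5,0,0],"angular":[0,0,0],"jaw":14},{"linear":[-2,0,0],"angular":[0,0,0],"jaw":14},{"linear":[0,0,0],"angular":[0,0,0],"jaw":14}]'; python3 go.py 28,2,58; python3 rings.py
```

```text
clock: 9.88
tool_pos: [0.4837, 0.3469, 0.0588]
ee_rot: [179.9, 0.2, -158.9]
ft_force: [-0.3, -0.3, -0.5]
grip_width: 0.0118
t 9.88 tray [28.5969 -0.6383] z 58.8 rpy [ 179.8862    0.1687 -158.9447] F [-0.2934 -0.2684 -0.4767] w 0.0118
aligned err(rotvec tool) [0.1138 0.1687 0.0013]
28,2,58 tool delta [0.5992 2.6367 0.8032]
deck px [340.3667 267.4333] area 30 box 9 6 centroid tray [-26.8984 -53.1274]
slot px [311.7556 294.0667] area 180 box 23 16 centroid tray [ 56.3426 -23.7814]
```

```bash
python3 -m handwheel '[{"linear":[8,0,0],"angular":[0,0,0],"jaw":14},{"linear":[8,0,-20],"angular":[0,0,0],"jaw":14},{"linear":[10,-15,-20],"angular":[0,0,0],"jaw":0},{"linear":[12,-30,-5],"angular":[0,0,0],"jaw":0},{"linear":[8,-30,0],"angular":[0,0,0],"jaw":0},{"linear":[0,0,0],"angular":[0,0,0],"jaw":0}]'; python3 go.py -20,-82,58; python3 rings.py; python3 - <<'E'
from station import camera
import cv2,numpy as np
b=camera("side")["color"][220:330,280:400,::-1]
a=camera("top")["color"][195:345,195:355,::-1]
b=cv2.resize(b,None,fx=3.3,fy=3.3,interpolation=cv2.INTER_CUBIC)
a=cv2.resize(a,None,fx=2.42,fy=2.42,interpolation=cv2.INTER_CUBIC)
cv2.imwrite("pics/p6.png",np.hstack([b,a[:b.shape[0]]]))
E
```

```text
clock: 10.68
tool_pos: [0.4627, 0.2569, 0.1044]
ee_rot: [179.9, -0.0, -158.8]
ft_force: [0.9, 0.4, -0.3]
grip_width: 0.0002
t 10.68 tray [-23.3608 -77.0896] z 104.4 rpy [ 179.9228   -0.0136 -158.8406] F [ 0.862   0.4073 -0.2706] w 0.0002
aligned err(rotvec tool) [ 0.0772 -0.0137  0.1053]
-20,-82,58 tool delta [-3.3628 -4.9791 46.3728]
deck px [338.0678 268.3898] area 59 box 12 8 centroid tray [-20.5366 -51.8636]
slot px [312.1818 293.9943] area 176 box 23 16 centroid tray [ 55.3268 -23.6578]
```

View pics/p6.png

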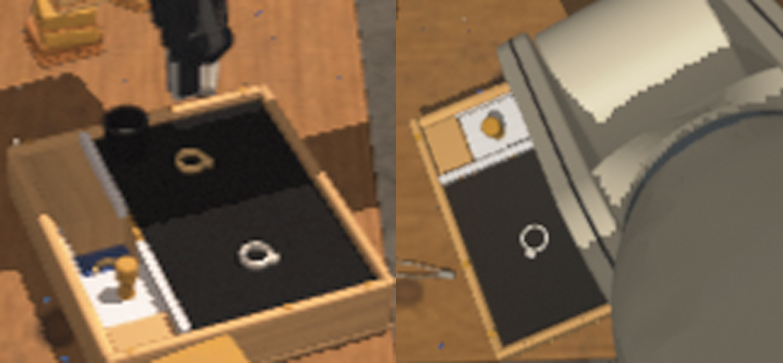

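Ring B is down in the slot at left panel (105,265), with the slide still open and white in place. Ring A is at left panel (193,160). I'm descending to its right.

```bash
python3 -m handwheel '[{"linear":[-2,-5,20],"angular":[0,0,0],"jaw":0},{"linear":[0,0,16],"angular":[0,0,0],"jaw":0},{"linear":[0,0,0],"angular":[0,0,0],"jaw":0},{"linear":[0,0,6],"angular":[0,0,0],"jaw":0},{"linear":[0,0,0],"angular":[0,0,0],"jaw":0}]'; python3 go.py -21,-82,58 -21,-23,58; python3 rings.py
```

```text
clock: 11.45
tool_pos: [0.4672, 0.2587, 0.0611]
ee_rot: [179.9, 0.2, -158.5]
ft_force: [-0.6, 1.3, 0.9]
grip_width: 0.0
t 11.45 tray [-18.5071 -77.0177] z 61.1 rpy [ 179.8695    0.1546 -158.5324] F [-0.5566  1.2808  0.9353] w 0.0000
aligned err(rotvec tool) [0.1311 0.1541 0.4136]
-21,-82,58 tool delta [ 2.5371 -4.9712  3.0645]
-21,-23,58 tool delta [ 2.1113 54.0271  3.2   ]
deck px [338.0172 268.3448] area 58 box 12 8 centroid tray [-20.4824 -52.0569]
slot px [311.9615 294.1154] area 182 box 23 16 centroid tray [ 55.944  -23.4558]
```

```bash
python3 -m handwheel '[{"linear":[2.5,-3,0],"angular":[0,0,0.4],"jaw":0},{"linear":[0,0,2.5],"angular":[0,0,0],"jaw":0},{"linear":[0,5,0],"angular":[0,0,0],"jaw":0},{"linear":[0,6,0],"angular":[0,0,0],"jaw":0},{"linear":[0,6,0],"angular":[0,0,0],"jaw":0},{"linear":[0,6,0],"angular":[0,0,0],"jaw":0},{"linear":[0,6,0],"angular":[0,0,0],"jaw":0},{"linear":[0,4,0],"angular":[0,0,0],"jaw":0},{"linear":[0,0,0],"angular":[0,0,0],"jaw":0}]'; python3 go.py -21,-22,58; python3 rings.py
```

```text
clock: 12.62
tool_pos: [0.4539, 0.2886, 0.0598]
ee_rot: [179.8, 0.3, -158.9]
ft_force: [-0.4, -0.3, 1.1]
grip_width: 0.0
t 12.62 tray [-20.2148 -44.3748] z 59.8 rpy [ 179.8475    0.2981 -158.9384] F [-0.3527 -0.319   1.1367] w 0.0000
aligned err(rotvec tool) [0.1525 0.2981 0.0079]
-21,-22,58 tool delta [ 0.7914 22.3701  1.8164]
deck px [343.1 275.4] area 60 box 12 8 centroid tray [-22.6217 -24.5513]
slot px [311.8361 294.1421] area 183 box 23 16 centroid tray [ 56.2489 -23.475 ]
```

```bash
python3 -m handwheel '[{"linear":[0,5,1],"angular":[0,0,0],"jaw":0},{"linear":[0,6,0],"angular":[0,0,0],"jaw":0},{"linear":[0,6,0],"angular":[0,0,0],"jaw":0},{"linear":[0,4,0],"angular":[0,0,0],"jaw":0},{"linear":[0,0,0],"angular":[0,0,0],"jaw":0}]'; python3 go.py -21,-22,58; python3 rings.py
```

```text
clock: 13.3
tool_pos: [0.4459, 0.3092, 0.0587]
ee_rot: [179.9, 0.3, -159.0]
ft_force: [0.2, 0.5, 0.2]
grip_width: -0.0002
t 13.30 tray [-20.2217 -22.2215] z 58.7 rpy [ 179.8505    0.2914 -158.9662] F [0.2396 0.512  0.1799] w -0.0002
aligned err(rotvec tool) [ 0.1495  0.2914 -0.02  ]
-21,-22,58 tool delta [0.782  0.2194 0.7167]
deck px [346.7544 281.3684] area 57 box 12 8 centroid tray [-22.9863  -2.4214]
slot px [311.8261 294.1467] area 184 box 23 16 centroid tray [ 56.2759 -23.4685]
```

```bash
python3 -m handwheel '[{"linear":[0,-6,0],"angular":[0,0,0],"jaw":0},{"linear":[0,0,-22],"angular":[0,0,0],"jaw":0},{"linear":[18,8,-5],"angular":[0,0.3,0],"jaw":14},{"linear":[16,16,0],"angular":[0,0,0],"jaw":14},{"linear":[0,0,0],"angular":[0,0,0],"jaw":14},{"linear":[0,0,0],"angular":[0,0,0],"jaw":14}]'; python3 go.py -54,-2,58; python3 rings.py
```

```text
clock: 14.1
tool_pos: [0.4038, 0.3109, 0.0851]
ee_rot: [179.9, -0.2, -159.0]
ft_force: [0.8, -0.2, -0.4]
grip_width: 0.0122
t 14.10 tray [-58.9542  -5.5495] z 85.1 rpy [ 179.9028   -0.2352 -159.0342] F [ 0.7944 -0.1745 -0.4034] w 0.0122
aligned err(rotvec tool) [ 0.0973 -0.2351 -0.0885]
-54,-2,58 tool delta [-5.0599  3.5112 27.0857]
deck px [346.7544 281.3684] area 57 box 12 8 centroid tray [-22.9863  -2.4214]
slot px [311.9071 294.1257] area 183 box 23 16 centroid tray [ 56.0749 -23.4682]
```

```bash
python3 -m handwheel '[{"linear":[0,3.5,12],"angular":[0,0,0],"jaw":14},{"linear":[0,0,11],"angular":[0,0,0],"jaw":14},{"linear":[0,0,0],"angular":[0,0,0],"jaw":14},{"linear":[-5,0,3],"angular":[0,0,0],"jaw":14},{"linear":[-6,0,0],"angular":[0,0,0],"jaw":14},{"linear":[-6,0,0],"angular":[0,0,0],"jaw":14},{"linear":[-6,0,0],"angular":[0,0,0],"jaw":14},{"linear":[-4,0,0],"angular":[0,0,0],"jaw":14},{"linear":[0,0,0],"angular":[0,0,0],"jaw":14}]'; python3 go.py 10,0,58; python3 rings.py
```

```text
clock: 15.28
tool_pos: [0.4234, 0.3206, 0.0566]
ee_rot: [-179.9, -1.2, -159.2]
ft_force: [-0.5, 0.7, 0.1]
grip_width: 0.0119
t 15.28 tray [-37.1943  -3.4694] z 56.6 rpy [-179.9464   -1.1717 -159.1696] F [-0.4817  0.6733  0.0829] w 0.0119
aligned err(rotvec tool) [-0.0513 -1.1718 -0.2233]
10,0,58 tool delta [-47.1411   3.6515  -2.4087]
deck px [343.4717 281.5283] area 53 box 10 8 centroid tray [-15.6766  -4.6064]
slot px [311.7556 294.0889] area 180 box 23 16 centroid tray [ 56.3671 -23.7108]
```

```bash
python3 -m handwheel '[{"linear":[-3,0,-2],"angular":[0,-1,0],"jaw":14},{"linear":[-6,0.7,0],"angular":[0,0,0],"jaw":14},{"linear":[-6,0.7,0],"angular":[0,0,0],"jaw":14},{"linear":[-6,0.7,0],"angular":[0,0,0],"jaw":14},{"linear":[-6,0.7,0],"angular":[0,0,0],"jaw":14},{"linear":[-5,0.5,0],"angular":[0,0,0],"jaw":14},{"linear":[0,0,0],"angular":[0,0,0],"jaw":14}]'; python3 go.py 28,0,58; python3 rings.py
```

```text
clock: 16.2
tool_pos: [0.4549, 0.3365, 0.0584]
ee_rot: [-180.0, -0.0, -159.2]
ft_force: [-0.0, 1.1, 0.5]
grip_width: 0.012
t 16.20 tray [-2.1123 -0.0163] z 58.4 rpy [-179.9596   -0.0343 -159.1758] F [-0.0336  1.0827  0.5021] w 0.0120
aligned err(rotvec tool) [-0.0403 -0.0344 -0.23  ]
28,0,58 tool delta [-30.1123   0.1375   0.3967]
deck px [330.1754 286.5088] area 57 box 11 8 centroid tray [19.0218  0.2147]
slot px [311.7556 294.0889] area 180 box 23 16 centroid tray [ 56.3671 -23.7108]
```

```bash
python3 -m handwheel '[{"linear":[-6,0,0],"angular":[0,0,0],"jaw":14},{"linear":[-6,0,0],"angular":[0,0,0],"jaw":14},{"linear":[-6,0,0],"angular":[0,0,0],"jaw":14},{"linear":[-6,0,0],"angular":[0,0,0],"jaw":14},{"linear":[-4,0,0],"angular":[0,0,0],"jaw":14},{"linear":[0,0,0],"angular":[0,0,0],"jaw":14}]'; python3 go.py 29,0,58; python3 rings.py
```

```text
clock: 17.0
tool_pos: [0.4825, 0.3468, 0.0583]
ee_rot: [-180.0, -0.1, -159.2]
ft_force: [0.4, 0.0, -1.0]
grip_width: 0.012
t 17.00 tray [27.4255 -0.268 ] z 58.3 rpy [-179.9509   -0.0663 -159.1769] F [ 0.4324  0.0325 -1.0126] w 0.0120
aligned err(rotvec tool) [-0.049  -0.0664 -0.231 ]
29,0,58 tool delta [-1.5737  0.2746  0.2986]
slot px [311.7556 294.0889] area 180 box 23 16 centroid tray [ 56.3671 -23.7108]
```

```bash
python3 -m handwheel '[{"linear":[-2,0,0],"angular":[0,0,0],"jaw":14},{"linear":[8,0,0],"angular":[0,0,0],"jaw":14},{"linear":[6,0,-20],"angular":[0,0,0],"jaw":14},{"linear":[10,0,-30],"angular":[0,0,0],"jaw":0},{"linear":[20,0,-20],"angular":[0,0,0],"jaw":0},{"linear":[0,0,0],"angular":[0,0,0],"jaw":0}]'; python3 go.py 66,80,120; python3 rings.py; python3 - <<'E'
from station import camera
import cv2,numpy as np
b=camera("side")["color"][230:330,275:375,::-1]
a=camera("top")["color"][205:275,230:300,::-1]
b=cv2.resize(b,None,fx=4,fy=4,interpolation=cv2.INTER_CUBIC)
a=cv2.resize(a,(400,400),interpolation=cv2.INTER_CUBIC)
cv2.imwrite("pics/p7.png",np.hstack([b,a]))
E
```

```text
clock: 17.8
tool_pos: [0.4389, 0.3299, 0.129]
ee_rot: [-179.9, -0.3, -159.2]
ft_force: [0.7, -0.6, -0.7]
grip_width: -0.0002
t 17.80 tray [-19.3539  -0.3746] z 129.0 rpy [-179.8978   -0.3029 -159.1589] F [ 0.7275 -0.5849 -0.6816] w -0.0002
aligned err(rotvec tool) [-0.1016 -0.303  -0.2128]
66,80,120 tool delta [-85.1009  80.7066   8.4411]
slot px [312.0396 294.495 ] area 202 box 23 16 centroid tray [ 56.1907 -22.1858]
```

View pics/p7.png

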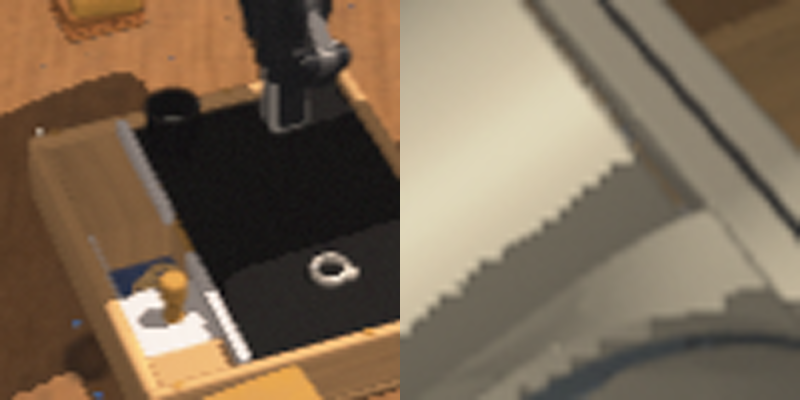

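Both yellow rings have left the deck. Yellow shows in the slot at left panel (147,275), and the white ring and loupe haven't moved. Now I go to the far (left) side of the knob to shut the slide.

```bash
python3 -m handwheel '[{"linear":[-21,20,0],"angular":[0,0,0],"jaw":0},{"linear":[-21,20,0],"angular":[0,0,0],"jaw":0},{"linear":[-21,20,0],"angular":[0,0,0],"jaw":0},{"linear":[-17,18,0],"angular":[0,0,0],"jaw":0},{"linear":[0,0,0],"angular":[0,0,0],"jaw":0}]'; python3 go.py 66,80,72
```

```text
clock: 18.58
tool_pos: [0.4891, 0.4335, 0.1202]
ee_rot: [-179.8, -0.7, -159.3]
ft_force: [-0.7, -0.4, 0.2]
grip_width: 0.0003
t 18.57 tray [64.7005 78.2806] z 120.2 rpy [-179.7511   -0.7071 -159.272 ] F [-0.6719 -0.4359  0.2412] w 0.0003
aligned err(rotvec tool) [-0.2469 -0.7078 -0.3247]
66,80,72 tool delta [-1.8842  1.936  48.1569]
```

```bash
python3 -m handwheel '[{"linear":[-1,2,22],"angular":[0,-0.7,-0.3],"jaw":0},{"linear":[0,0,17],"angular":[0,0,0],"jaw":0},{"linear":[0,0,0],"angular":[0,0,0],"jaw":0},{"linear":[0,0,5],"angular":[0,0,0],"jaw":0},{"linear":[0,0,0],"angular":[0,0,0],"jaw":0}]'; python3 go.py 66,80,72 66,18.5,72
```

```text
clock: 19.2
tool_pos: [0.4885, 0.4327, 0.0726]
ee_rot: [-179.6, -0.2, -159.0]
ft_force: [0.2, 0.4, 0.7]
grip_width: 0.0002
t 19.20 tray [63.8048 77.6963] z 72.6 rpy [-179.6484   -0.2464 -159.0368] F [0.2228 0.4357 0.702 ] w 0.0002
aligned err(rotvec tool) [-0.3514 -0.2467 -0.0903]
66,80,72 tool delta [-2.1943  2.311   0.614 ]
66,18.5,72 tool delta [ -2.292  -59.1878   0.9909]
```

```bash
python3 -m handwheel '[{"linear":[-2,-5,1],"angular":[0,0,0],"jaw":0},{"linear":[0,-7,0],"angular":[0,0,0],"jaw":0},{"linear":[0,-7,0],"angular":[0,0,0],"jaw":0},{"linear":[0,-7,0],"angular":[0,0,0],"jaw":0},{"linear":[0,-7,0],"angular":[0,0,0],"jaw":0},{"linear":[0,-7,0],"angular":[0,0,0],"jaw":0},{"linear":[0,-6,0],"angular":[0,0,0],"jaw":0},{"linear":[0,0,0],"angular":[0,0,0],"jaw":0}]'; python3 go.py 66,18.5,72
```

```text
clock: 20.2
tool_pos: [0.509, 0.3878, 0.0735]
ee_rot: [-179.7, -0.1, -159.1]
ft_force: [-0.2, -0.1, 0.6]
grip_width: -0.0003
t 20.20 tray [66.8037 28.4247] z 73.5 rpy [-179.7191   -0.1    -159.0818] F [-0.1805 -0.054   0.6298] w -0.0003
aligned err(rotvec tool) [-0.2808 -0.1003 -0.1358]
66,18.5,72 tool delta [ 0.7775 -9.9192  1.527 ]
```

```bash
python3 -m handwheel '[{"linear":[0,-5,1],"angular":[0,0,0],"jaw":0},{"linear":[0,-4,0],"angular":[0,0,0],"jaw":0},{"linear":[0,-3,0],"angular":[0,0,0],"jaw":0},{"linear":[0,-3,0],"angular":[0,0,0],"jaw":0}]'; python3 go.py 66,18.5,72
```

```text
clock: 20.7
tool_pos: [0.5131, 0.378, 0.073]
ee_rot: [179.8, 0.0, -159.2]
ft_force: [-8.0, 17.5, -2.2]
grip_width: 0.0
t 20.70 tray [67.1451 17.8697] z 73.0 rpy [ 179.8333    0.0087 -159.2037] F [-7.9771 17.5378 -2.2145] w 0.0000
aligned err(rotvec tool) [ 0.1667  0.009  -0.2579]
66,18.5,72 tool delta [1.148  0.6223 1.0033]
```

The force is 19 N at y 17.9, so the slide is shut at its stop. Backing off and moving clear for a last look.

```bash
python3 -m handwheel '[{"linear":[0,5,0],"angular":[0,0,0],"jaw":0},{"linear":[0,4,-25],"angular":[0,0,0],"jaw":0},{"linear":[0,0,-40],"angular":[0,0,0],"jaw":0},{"linear":[15,20,-40],"angular":[0,0,0],"jaw":0},{"linear":[20,40,-15],"angular":[0,0,0],"jaw":0},{"linear":[20,45,0],"angular":[0,0,0],"jaw":0},{"linear":[20,45,0],"angular":[0,0,0],"jaw":0},{"linear":[20,45,0],"angular":[0,0,0],"jaw":0},{"linear":[20,45,0],"angular":[0,0,0],"jaw":0},{"linear":[0,0,0],"angular":[0,0,0],"jaw":0}]'; python3 go.py; python3 rings.py; python3 - <<'E'
from station import camera
import cv2,numpy as np
b=camera("side")["color"][225:335,275:405,::-1]
a=camera("top")["color"][195:345,150:350,::-1]
b=cv2.resize(b,(400,338),interpolation=cv2.INTER_CUBIC)
a=cv2.resize(a,(400,300),interpolation=cv2.INTER_CUBIC)
a=cv2.copyMakeBorder(a,0,38,0,0,cv2.BORDER_CONSTANT)
cv2.imwrite("pics/p8.png",np.hstack([b,a]))
E
```

```text
clock: 21.95
tool_pos: [0.3129, 0.5734, 0.1969]
ee_rot: [180.0, 0.0, -159.3]
ft_force: [-0.3, -0.8, 1.0]
grip_width: -0.0
t 21.95 tray [-49.4368 272.0942] z 196.9 rpy [ 179.9758    0.0405 -159.2544] F [-0.2864 -0.8368  1.0036] w -0.0000
aligned err(rotvec tool) [ 0.0241  0.0406 -0.3085]
slot px [310.9118 291.7059] area 34 box 5 8 centroid tray [ 55.5927 -32.0216]
slot px [319.     301.4286] area 7 box 7 2 centroid tray [48.6522  5.2009]
```

View pics/p8.png

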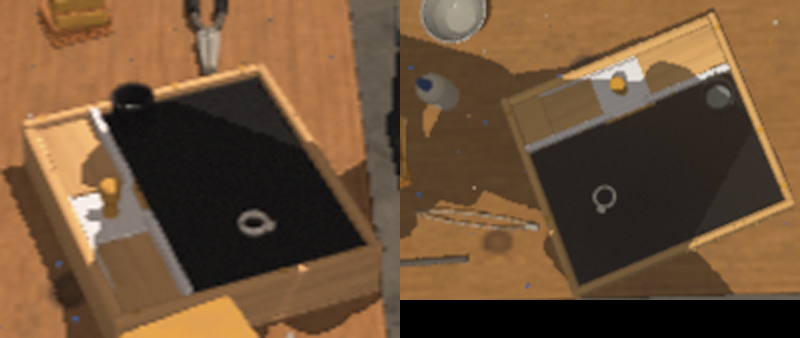

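The slide covers the slot with no dark gap, and the knob is at side panel (111,190) and top panel (620,85). Only the white ring is left on the deck, and the loupe, tweezers and bottle are in place. Handing in.

```bash
python3 -c "
from station import ctrl
print(ctrl.close_job())"
```

```text
the job is handed in; nothing more can be done
None
```

The job is done and handed in at about 22 s of the 67 s allowed. I pushed the slide open to its stop, swept both yellow rings through the gate into the slot, then pushed the slide shut to its stop. Nothing was picked up.

**Slide:** the force rose to about 20 N at the open stop and about 19 N at the shut stop. The fingertip positions at the two stops fit the 50 mm travel. The last picture shows no gap over the slot.

**Rings:** ring B was seen in the slot after its drop. For ring A, I saw it gone from the deck and more yellow showing in the slot, but the arm blocked the top camera before the slide was shut, so I did not see both rings lying there from above.

**Other things:** the white ring is alone on the deck. The loupe, tweezers, glue bottle, bowl and pliers look undisturbed by eye; I did not measure their final positions. The powder bottle was outside the last picture, and the arm never went near it.

**Problem on the way:** my first descent to the knob stopped about 11 mm short, and the fingertips passed or grazed just above the knob's head. I backed off and repeated it lower, and the force stayed under about 1 N. Positions from the two cameras differed by up to about 4 mm, which was within the clearance the pushes needed.

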